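# Set and lock the radius dial of the corner rounder

## Task

On the corner-rounding machine's grey bed, push the upright peg of the round dial round with your fingertips until the dial's white index line lines up with the one long line on the scale plate around it. Then push the locking bolt's upright tab towards the dial until it is fully home, leaving the dial on its line. Push the dial gently, without pinching it or lifting it off its seat, and leave the loose things lying around where they are.

Things in the scene. Friction and masses are not known exactly. Their poses are not given: they have to be found in the camera images.
- bed: the machine's flat grey bed, 230 mm (its x) by 440 mm (its y) by 14 mm thick, fixed to the table. Origin at the centre of its underside, on the dial's axis; x roughly away from the robot, y to the left, turned by up to 17 degrees. The dial is in the middle, the locking bolt at its +y end, a fixed steel die block (60 x 50 mm, with its stud 66 mm above the table) centred 165 mm along -y with two low fences beside it.
- dial_centre (a point): point on the dial's axis, on the dial's flat top, 25.5 mm above the table. The dial is a dark steel disc, 130 mm across and 6 mm thick, with a small hub 26 mm across and 6 mm high in its middle. It turns about its vertical axis without stops, either way, and stays where it is left (friction about 0.12 N m, so about 3 N at the peg).
- peg_mid (a point): middle of the dial's upright steel peg: 14 mm across, 36 mm tall above the dial's top (its top is 61.5 mm above the table), 42 mm from the dial's axis, exactly opposite the index line. This point is 43.5 mm above the table.
- index_mark (a point): outer end of the dial's single white index line, at the dial's rim (65 mm from the axis), on the dial's top. The line is radial, 34 mm long and 4.5 mm wide.
- target_line (a point): inner end of the one long black line on the aluminium scale plate, 65 mm from the dial's axis, 19 mm above the table. The long line is radial, 27 mm long and 4.5 mm wide; the 23 others, every 15 degrees, are only 9 mm long and 1.8 mm wide. The scale plate is a fixed disc 196 mm across under the dial; the long line may point any way.
- dial (a joint): angle of the dial (rad), counterclockwise from above is positive; 0 when the index line points along the bed's +x.
- dial_lift (a joint): height of the dial above its seat (m): 0 when seated; it is held down only by its weight of 2.5 N and rises up to 0.03 if lifted.
- tab_mid (a point): middle of the upright steel tab of the locking bolt, 35 mm above the table. The tab is 40 mm wide (bed x), 12 mm thick (bed y), its top 55 mm above the table. It stands on the outer end of the bolt, 177 to 187 mm along the bed's +y from the dial's axis at the start. Outside of it the bare bed (14 mm above the table) runs on for 27 mm or more, then comes the table.
- bolt (a joint): travel of the locking bolt (m), from 0 (fully out) to 0.035 (fully home, against its stop); it slides along the bed's -y, towards the dial, against about 3 N of friction, and stays where it is left. At the start it is 0 to 0.01. It does not itself hold the dial.
- punch: loose: spare steel punch, 26 mm across and 42 mm tall, standing on the bed near a far corner; to be left alone. Origin at its underside.
- small_key: loose: small L-shaped hex key, 70 mm, lying on the bed; to be left alone. Origin at its underside.
- washer: loose: steel washer, 28 mm across, 4 mm thick, lying on the bed; to be left alone. Origin at its underside.
- hex_key: loose: L-shaped hex key, 130 mm, lying on the table; to be left alone. Origin at its underside.
- template: loose: brown wooden template with two holes, 110 x 60 x 6 mm, lying on the table; to be left alone. Origin at its underside.
- core: loose: cardboard roll core, 84 mm across, 60 mm tall, standing on the table; to be left alone. Origin at its underside.
- oiler: loose: white plastic bottle, 40 mm across, 110 mm tall; to be left alone. Origin at its underside.
- cards: loose: block of cut cards, 90 x 55 x 30 mm, on the table; to be left alone. Origin at its underside.

How it is judged:
By the outcome, as a careful person would: the job done as asked, in the order asked, and still so for the second after the job is handed in, with the robot touching nothing.
It also fails if it takes over 51 s, if anything falls off the work surface, if the arm or the gripper's body presses on something with over 40 N, if the wrist force passes 120 N, or if a joint passes its speed limit or range.

## Robot

A 6-joint arm with a two-finger parallel gripper is mounted at the origin on the work surface. World frame = base frame: x ahead of the robot, y to its left, z up, the work surface at z = 0. Lengths are in m, angles in degrees, forces in N, time in s.
With the tool pointing down it reaches from about 0.35 to 0.875 m from the base axis. Payload 4.2 kg.
Tool frame: the origin (TCP) lies on the front face of the gripper's body, between the roots of the fingers; the fingertips stand finger_overhang ahead of it and the grasp point (between the pads) lies 51 mm ahead of it (finger_overhang is the distance from the TCP to the fingertips, in m); z points along the fingers, y is the line along which they close (so a half turn about z gives the same grasp; the last joint's range is limited). The gripper opens to 87 mm and grips with 3 to 60 N. Pads are 19 mm wide; open, the fingers measure 117 mm over their backs; the gripper's body (75 mm by 190 mm) begins 51 mm behind the grasp point.
Start: joints at [-51.475, 22.042, 0.453, 0, -68.411, -14.817], TCP at [0.251, -0.572, 0.292] pointing down, gripper open.
Joint ranges: [-179.83, 179.83], [-69.29, 118.12], [-61.27, 80.66], [-181.25, 117.63], [-171.15, -9.14], [-177.46, 177.46]. Speed limits (degrees/s): [159.86, 159.86, 180, 180, 180, 180].

## Interface

Orientations are given as a 3x3 rotation matrix whose columns are the frame's x, y, z axes.
In Python, from station import sense, capture, camera_model, finish_job, finger_overhang gives the robot as it stands. The module is installed in compiled form; this text tells all that it offers.
- The arm moves only by the tool jog_arm, never from a script. Its argument "rows" is a list that holds one entry, the list of rows, each a list of 4 numbers: the shift along the tool's x, y, z in m, then the turn about the tool's z in rad. A call has 1 to 20 rows; each row shifts and turns the commanded pose from where the row before left it, along the tool's axes as they then stand; what a row does not reach is not made up. A row lasts 1/8 s, in which the tool goes at most 62.5 mm and 10.7 degrees, less where a joint would pass 70% of its speed; a pose out of reach is approached as far as the arm can. A call is refused whole if a number of a shift passes 0.0625 or a number of a turn 0.188, either way. A call with a gripper value outside its range is refused whole. "claw" is the opening, from 0 (shut) to 1 (fully open), set as the call begins (left out, the last holds). The fingers move at their own pace and stop on an object; the grip force is fixed at half the most. Time passes only in rows, so rows that do not move let the fingers close. It gives the time, the measured TCP pose, the force, the opening and the grip force at its end, in the units of the state.
- sense(): the state, without advancing time (a new reading comes with each control period).
- capture(name): name is "scene" or "top" or "wrist"; returns the picture (400x640x3 uint8, red, green, blue); there is no depth.
- camera_model(name): a dict with "fovy" (degrees; the focal length in pixels is half the picture's height over the tangent of half this angle, whatever the lens; pixels are square), "cx", "cy" (the principal point, pixels), "eye" and "rotation" of the camera in the world. Camera axes: x right, y down, z forward; pixel columns grow to the right and rows downward; lengths in m; the calibration is good to about 2 mm. The wrist camera is an equidistant fisheye: a pixel r from the principal point sees the ray r / f radians off the axis. A picture is of the moment at which its call begins: read the wrist's pose just before it. camera_model takes no time and is no camera call; for the wrist camera it gives the pose at the moment of the call.
- finish_job(): hands the job in; it is judged then, once.
The state is a dict: "time_s": time; "joints": joint angles; "joint_velocities": joint speeds; "effort": joint torques, N m; "tcp_pos": TCP position; "ee_rot": TCP orientation; "wrist_force": force on the tool from outside, world axes, zero at the start; "moment": the same for the moment, N m; "gripper_width": opening from 0.0 (shut) to 1.0 (fully open); "gripper_force": force on a finger pad.
Only numpy, scipy, OpenCV 4.12 (cv2) and the standard library are available. Lean on these libraries where they do the work, as an engineer would, in place of code of your own. Each camera call takes 0.05 s, during which the arm holds its last target. There are 200 camera calls.

## Working session

There is one attempt and no reset: what is moved stays moved. The work goes in short steps, Python scripts to look and compute and a tool call to move; the robot and the scene stay as the last step left them, time stands still between calls to the robot, and variables do not carry over. Pictures are saved under pics/ and viewed, at most 10 in all, crops included, and the job is handed in when it is done.

Besides the shell and the picture viewer there is one more tool, called after "Request:" as name([rows], argument=value, ...), one row to a line, values as JSON. jog_arm: Moves the arm, as the interface text tells. Its arguments: {"type":"object","properties":{"rows":{"type":"array"},"claw":{"type":"number"}},"required":["rows"]}

```bash
mkdir -p pics; cat > h.py <<'E'
import numpy as np,cv2
from station import *
def ray(m,u,v):
    R=np.array(m["rotation"]);f=200/np.tan(np.radians(m["fovy"])/2)
    return R@np.array([(u-m["cx"])/f,(v-m["cy"])/f,1.])
def onz(m,u,v,z):
    d=ray(m,u,v);e=np.array(m["eye"]);return e+d*(z-e[2])/d[2]
def proj(m,p):
    R=np.array(m["rotation"]);f=200/np.tan(np.radians(m["fovy"])/2)
    c=R.T@(np.array(p)-m["eye"]);return m["cx"]+f*c[0]/c[2],m["cy"]+f*c[1]/c[2]
E
python3 - <<'E'
from h import *
print(finger_overhang,sense()) 
for n in("top","scene"):
    a=capture(n);cv2.imwrite(f"pics/{n}0.png",a[:,:,::-1]);print(camera_model(n))
E
```

```text
0.0697 {'time_s': 0.0, 'joints': array([-5.14736210e+01,  2.20904620e+01,  3.80702616e-01, -2.80304758e-02,
       -6.84122329e+01, -1.48173088e+01]), 'joint_velocities': array([ 0.00818692,  0.0245038 ,  0.07367223, -0.01680665, -0.0356677 ,
        0.01636367]), 'effort': array([-1.65275428e-04, -3.90669680e+01,  1.87397879e+01,  4.21978533e+00,
        1.08177017e-02, -2.00201321e-04]), 'tcp_pos': array([ 0.25115523, -0.57182657,  0.29117139]), 'ee_rot': array([[-9.15671456e-01, -4.01926415e-01, -9.70294899e-04],
       [-4.01927572e-01,  9.15669388e-01,  1.94901101e-03],
       [ 1.05110326e-04,  2.17464203e-03, -9.99997630e-01]]), 'wrist_force': array([-0.23991636,  0.29398556, -0.03630478]), 'moment': array([ 0.04242458, -0.03976714,  0.02744045]), 'gripper_force': 0.0, 'gripper_width': 0.99844741610395}
{'fovy': 42.13210625750382, 'cx': 316.54313752301874, 'cy': 198.89474752113728, 'eye': array([ 4.31740409e-01, -1.26319364e-03,  1.38679938e+00]), 'rotation': array([[-0.01450636, -0.99865651,  0.04974679],
       [-0.99988296,  0.0147301 ,  0.00413384],
       [-0.00486107, -0.049681  , -0.99875331]])}
{'fovy': 56.68764864050856, 'cx': 321.3391218760828, 'cy': 205.55390287156752, 'eye': array([ 0.99964915, -0.09724652,  0.87699178]), 'rotation': array([[ 0.17300771,  0.81749061, -0.54934273],
       [ 0.98490097, -0.1400848 ,  0.10171692],
       [ 0.00619806, -0.558646  , -0.82938304]])}
```

View pics/top0.png

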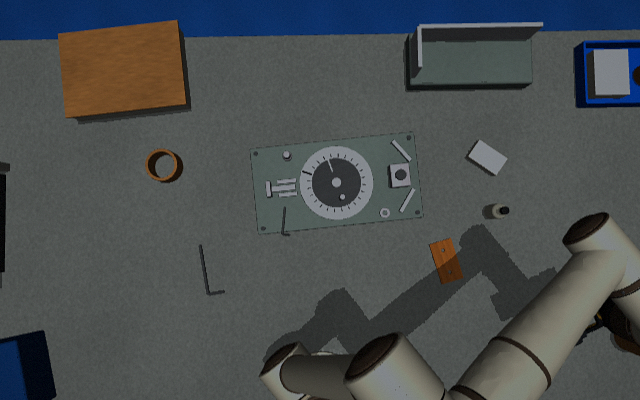

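View pics/scene0.png

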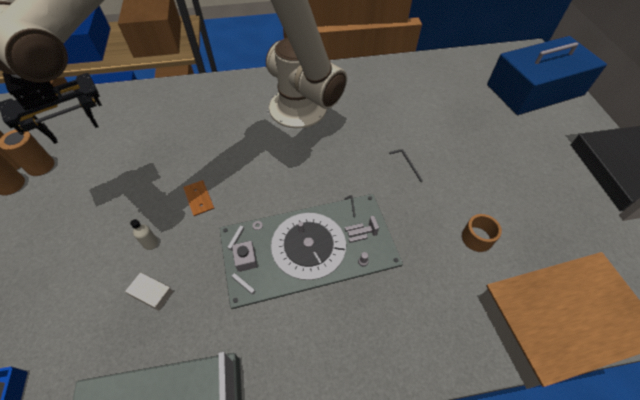

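The top view shows the dial hub at about (336,182), the peg at (342,197), the index line towards (331,163), the long line near (306,172) and the tab at (268,189). I'll enlarge both views and measure.

```bash
python3 - <<'E'
from h import *
t=cv2.imread("pics/top0.png");s=cv2.imread("pics/scene0.png")
a=cv2.resize(t[125:240,245:430],None,fx=4,fy=4,interpolation=cv2.INTER_CUBIC)[:, :740]
b=cv2.resize(s[195:305,215:405],None,fx=4,fy=4,interpolation=cv2.INTER_CUBIC)
cv2.imwrite("pics/c1.png",cv2.convertScaleAbs(a,alpha=1.6));
m=camera_model("top")
g=cv2.cvtColor(t,cv2.COLOR_BGR2GRAY)
# scale plate ring: bright, low-saturation
hsv=cv2.cvtColor(t,cv2.COLOR_BGR2HSV)
mask=((hsv[...,2]>140)).astype(np.uint8);mask[:,:290]=0;mask[:,380:]=0;mask[:135]=0;mask[230:]=0
cs,_=cv2.findContours(mask,cv2.RETR_EXTERNAL,cv2.CHAIN_APPROX_NONE)
c=max(cs,key=cv2.contourArea);c=cv2.convexHull(c);e=cv2.fitEllipse(c);print(e,onz(m,*e[0],.019))
C=onz(m,*e[0],.019)
def prof(r,z):
    v=[]
    for k in range(0,360,1):
        p=C+[r*np.cos(np.radians(k)),r*np.sin(np.radians(k)),0];p[2]=z
        u=proj(m,p);v.append(cv2.getRectSubPix(g,(1,1),u)[0,0])
    return np.array(v,float)
sc=prof(.082,.019);ix=prof(.05,.0255)
for r in(.078,.082,.085):
  sc=prof(r,.019);k=np.argsort(sc)[:9];print(sorted(k),sc[k].min(),np.median(sc))
for r in(.042,.05,.058):
  ix=prof(r,.0255);k=np.argsort(-ix)[:9];print(sorted(k),ix.max(),np.median(ix))
E
```

```text
((335.9056396484375, 182.4693603515625), (71.7732162475586, 72.83554077148438), 92.19247436523438) [ 0.54254751 -0.04736844  0.019     ]
[np.int64(11), np.int64(25), np.int64(68), np.int64(69), np.int64(70), np.int64(71), np.int64(72), np.int64(341), np.int64(355)] 28.0 137.0
[np.int64(41), np.int64(67), np.int64(68), np.int64(69), np.int64(70), np.int64(71), np.int64(72), np.int64(73), np.int64(74)] 45.0 137.0
[np.int64(67), np.int64(68), np.int64(69), np.int64(70), np.int64(71), np.int64(72), np.int64(73), np.int64(186), np.int64(313)] 19.0 137.0
[np.int64(200), np.int64(201), np.int64(203), np.int64(204), np.int64(205), np.int64(206), np.int64(207), np.int64(208), np.int64(209)] 144.0 51.0
[np.int64(15), np.int64(16), np.int64(17), np.int64(18), np.int64(19), np.int64(20), np.int64(21), np.int64(22), np.int64(23)] 136.0 51.0
[np.int64(16), np.int64(17), np.int64(18), np.int64(19), np.int64(20), np.int64(21), np.int64(22), np.int64(260), np.int64(286)] 123.0 51.0
```

View pics/c1.png

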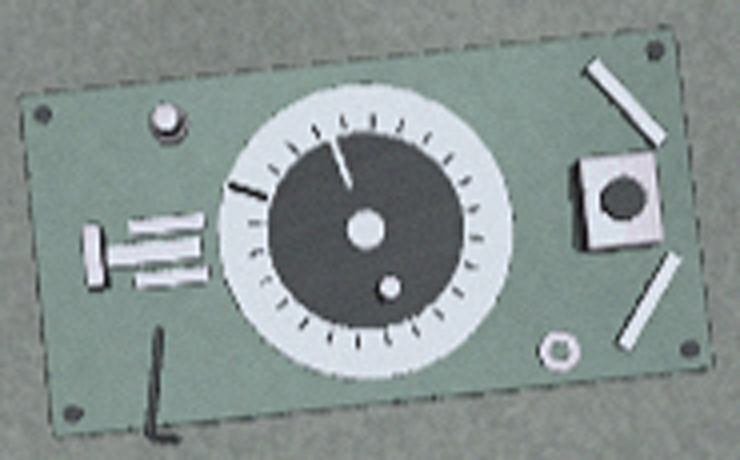

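The crop confirms it: the long line is near crop (248,190), the index near (341,160) and the peg at (390,288). The index is at about 19° and the target at about 70° (world), so the dial turns about +51° CCW. I'll move above the start side of the peg with the claw shut.

Request:
jog_arm([
  [[-0.018, 0.0165, 0, 0], [-0.0365, 0.0334, 0, 0], [-0.0365, 0.0334, 0, 0], [-0.0365, 0.0334, 0, 0], [-0.0365, 0.0334, 0, 0], [-0.0365, 0.0334, 0, 0], [-0.0365, 0.0334, 0, 0], [-0.0365, 0.0334, 0, 0], [-0.0365, 0.0334, 0, 0], [-0.0365, 0.0334, 0, 0], [-0.0365, 0.0334, 0, 0], [-0.0365, 0.0334, 0, 0], [-0.0185, 0.0169, 0, 0.08], [0, 0, 0, 0], [0, 0, 0, 0]],
], claw=0)

```text
time_s: 1.98
tcp_pos: [0.4907, -0.0295, 0.2919]
ee_rot: [[-0.945, -0.328, -0.001], [-0.328, 0.945, -0.0], [0.001, 0.0, -1.0]]
wrist_force: [0.8, -0.8, 0.1]
gripper_width: 0.002
gripper_force: 0.0
```

```bash
cat >> h.py <<'E'
def wproj(m,p):
    R=np.array(m["rotation"]);f=200/np.tan(np.radians(m["fovy"])/2)
    c=R.T@(np.array(p,float)-m["eye"]);n=np.hypot(c[0],c[1]);th=np.arctan2(n,c[2])
    return m["cx"]+f*th*c[0]/n,m["cy"]+f*th*c[1]/n
def rect(img,m,C,half,z,ppm=2000):
    n=int(2*half*ppm);X=C[0]+half-np.arange(n)/ppm;Y=C[1]+half-np.arange(n)/ppm  # up=+x,left=+y
    gx,gy=np.meshgrid(Y,X);P=np.stack([gy,gx,np.full_like(gx,z)],-1)-m["eye"]
    c=P@np.array(m["rotation"]);f=200/np.tan(np.radians(m["fovy"])/2);r=np.hypot(c[...,0],c[...,1]);th=np.arctan2(r,c[...,2])
    return cv2.remap(img,(m["cx"]+f*th*c[...,0]/r).astype(np.float32),(m["cy"]+f*th*c[...,1]/r).astype(np.float32),cv2.INTER_LINEAR)
E
python3 - <<'E'
from h import *
s=sense();m=camera_model("wrist");a=capture("wrist")[:,:,::-1].copy();cv2.imwrite("pics/w1.png",a)
print(s["time_s"],s["tcp_pos"],s["ee_rot"],s["wrist_force"],m)
r=rect(a,m,(.5425,-.0474),.11,.019);cv2.imwrite("pics/w1r.png",np.hstack([r[:400,:],]) if 0 else cv2.resize(np.hstack([a[:, :],r[:400,:160]]) if 0 else np.hstack([cv2.resize(a,(360,225)).repeat(1,0) if 0 else cv2.copyMakeBorder(cv2.resize(a,(360,225)),0,215,0,0,cv2.BORDER_CONSTANT),r]),(800,440)))
E
```

```text
1.975 [ 0.4907173  -0.02950727  0.29190005] [[-9.44622798e-01 -3.28156332e-01 -1.09147783e-03]
 [-3.28156325e-01  9.44623412e-01 -1.90680715e-04]
 [ 1.09360859e-03  1.78054002e-04 -9.99999386e-01]] [ 0.76546918 -0.81016841  0.09756029] {'fovy': 65.70646984690485, 'cx': 316.8802324195736, 'cy': 193.2612786172727, 'eye': array([ 0.42827253, -0.05160657,  0.38437131]), 'rotation': array([[-0.32799332,  0.91686078,  0.22756688],
       [ 0.94467953,  0.3185848 ,  0.07800197],
       [-0.0009824 ,  0.2405619 , -0.9706333 ]])}
```

View pics/w1r.png

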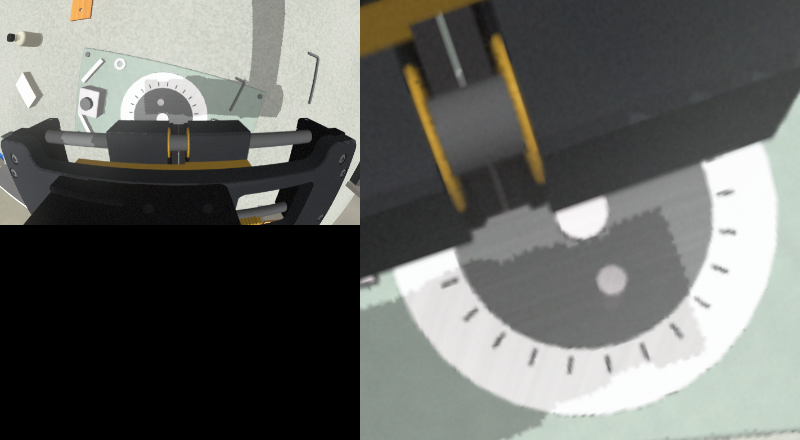

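The wrist view puts the peg at (0.503,-0.062), which agrees with the top view's (0.503,-0.061). I'll descend beside it and then approach to contact.

Request:
jog_arm([
  [[0, 0, 0.03, 0], [0, 0, 0.04, 0], [0, 0, 0.04, 0], [0, 0, 0.04, 0], [0, 0, 0.024, 0], [0, 0, 0.01, 0], [0, 0, 0, 0], [0, -0.003, 0, 0], [0, -0.003, 0, 0], [0, -0.002, 0, 0], [0, -0.001, 0, 0], [0, 0, 0, 0]],
])

```text
time_s: 3.52
tcp_pos: [0.4942, -0.0377, 0.1083]
ee_rot: [[-0.945, -0.328, 0.0], [-0.328, 0.945, 0.0], [-0.0, 0.0, -1.0]]
wrist_force: [-0.4, 0.4, 0.4]
gripper_width: 0.005
gripper_force: 0.0
```

Request:
jog_arm([
  [[0, -0.001, 0, 0], [0, -0.001, 0, 0], [0, -0.001, 0, 0], [0, -0.001, 0, 0], [0, 0, 0, 0]],
])

```text
time_s: 4.15
tcp_pos: [0.4955, -0.0415, 0.1082]
ee_rot: [[-0.945, -0.327, -0.0], [-0.327, 0.945, -0.0], [0.0, 0.0, -1.0]]
wrist_force: [0.1, 1.4, -0.6]
gripper_width: 0.007
gripper_force: 0.0
```

Request:
jog_arm([
  [[0.0008, -0.0017, 0, -0.04], [0.0008, -0.0017, 0, -0.04], [0.0008, -0.0017, 0, -0.04], [0.0008, -0.0017, 0, -0.04], [0.0008, -0.0017, 0, -0.04], [0.0008, -0.0017, 0, -0.04], [0.0008, -0.0017, 0, -0.04], [0.0008, -0.0017, 0, -0.04], [0, 0, 0, 0]],
])

```text
time_s: 5.28
tcp_pos: [0.4959, -0.0561, 0.1082]
ee_rot: [[-0.794, -0.608, -0.0], [-0.608, 0.794, 0.0], [-0.0, 0.0, -1.0]]
wrist_force: [-0.1, 2.9, -0.3]
gripper_width: 0.008
gripper_force: 1.1
```

Request:
jog_arm([
  [[0.0008, -0.0017, 0, -0.04], [0.0008, -0.0017, 0, -0.04], [0.0008, -0.0017, 0, -0.04], [0.0008, -0.0017, 0, -0.04], [0.0008, -0.0017, 0, -0.04], [0.0008, -0.0017, 0, -0.04], [0.0008, -0.0017, 0, -0.04], [0.0008, -0.0017, 0, -0.04], [0, 0, 0, 0]],
])

```text
time_s: 6.4
tcp_pos: [0.5009, -0.0703, 0.1081]
ee_rot: [[-0.563, -0.826, -0.001], [-0.826, 0.563, 0.0], [0.0, 0.001, -1.0]]
wrist_force: [-0.8, 2.2, 0.2]
gripper_width: 0.003
gripper_force: 1.0
```

```bash
python3 - <<'E'
from h import *
s=sense();m=camera_model("wrist");a=capture("wrist")[:,:,::-1].copy();b=capture("scene")[:,:,::-1].copy()
cv2.imwrite("pics/s2.png",b);cv2.imwrite("pics/w2.png",a)
print(s["time_s"],s["tcp_pos"],s["wrist_force"])
b=cv2.resize(b[195:305,215:405],(640,370),interpolation=cv2.INTER_CUBIC)
cv2.imwrite("pics/v2.png",np.vstack([b,cv2.resize(a[:230],(640,230))]))
E
```

```text
6.4 [ 0.50089491 -0.07029137  0.10814734] [-0.81750868  2.21324783  0.22950771]
```

View pics/v2.png

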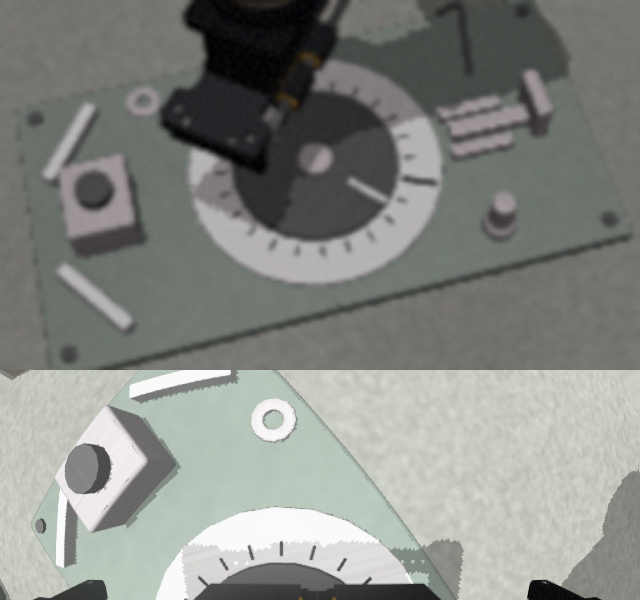

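The scene view shows both the index (about (370,190) in the crop) and the long line (about (420,181)), about 25° still to go. I'll measure both angles in that view.

```bash
cat >> h.py <<'E'
def ang(g,m,C,r,z,lo,hi,sign):
    ks=np.arange(lo,hi,.25);v=[]
    for k in ks:
        q=np.radians(k);v.append(cv2.getRectSubPix(g,(1,1),proj(m,(C[0]+r*np.cos(q),C[1]+r*np.sin(q),z)))[0,0]*float(sign))
    v=np.array(v);b=np.median(v);w=np.clip(v-b-.4*(v.max()-b),0,None);return (w*ks).sum()/w.sum()
def centre(img,m,z,lim,box):
    # hub top centroid
    x0,y0,x1,y1=box;c=img[y0:y1,x0:x1].max(2)
    n,l,st,ce=cv2.connectedComponentsWithStats((c>lim).astype(np.uint8));i=1+np.argmax(st[1:,4]);return onz(m,ce[i][0]+x0,ce[i][1]+y0,z)
def look(n,C,lo=20,hi=110):
    m=camera_model(n);a=capture(n);g=cv2.cvtColor(a,cv2.COLOR_RGB2GRAY).astype(np.float32)
    L=[ang(g,m,C,r,.019,50,90,-1) for r in(.078,.081,.084,.087)];I=[ang(g,m,C,r,.0255,lo,hi,1) for r in(.036,.042,.048,.054,.059)]
    print(n,np.round(L,1),np.round(I,1),"diff",np.median(L)-np.median(I))
    return a,m
E
python3 - <<'E'
from h import *
m=camera_model("scene");b=cv2.imread("pics/s2.png")
# centre in scene view from outer plate ring (s at start, unshadowed) 
s=cv2.imread("pics/scene0.png");mask=(s.max(2)>140).astype(np.uint8);mask[:,:268]=0;mask[:,352:]=0;mask[:205]=0;mask[285:]=0
cs,_=cv2.findContours(mask,cv2.RETR_EXTERNAL,cv2.CHAIN_APPROX_NONE)
c=cv2.convexHull(max(cs,key=cv2.contourArea))[:,0]
P=np.array([onz(m,*p,.019)[:2] for p in c.astype(float)])
A=np.c_[2*P,np.ones(len(P))];x=np.linalg.lstsq(A,(P**2).sum(1),rcond=None)[0];print("scene C",x[:2],"R",np.sqrt(x[2]+x[0]**2+x[1]**2))
look("scene",x[:2],30,70); look("scene",(.5425,-.0474),30,70)
E
```

```text
scene C [ 0.54347074 -0.04648467] R 0.09739660889014741
scene [70.2 70.1 70.4 70.6] [48.2 48.  48.  48.1 48.3] diff 22.143278681412028
scene [69.8 69.7 69.8 70.1] [48.  47.8 47.8 48.  48.1] diff 21.822973559741996
```

Request:
jog_arm([
  [[0.0008, -0.0017, 0, -0.04], [0.0008, -0.0017, 0, -0.04], [0.0008, -0.0017, 0, -0.04], [0.0008, -0.0017, 0, -0.04], [0.0008, -0.0017, 0, -0.04], [0.0008, -0.0017, 0, -0.04], [0.0008, -0.0017, 0, -0.04], [0.0004, -0.0008, 0, -0.02], [0, 0, 0, 0]],
])

```text
time_s: 7.72
tcp_pos: [0.5094, -0.0815, 0.1081]
ee_rot: [[-0.293, -0.956, -0.001], [-0.956, 0.293, -0.0], [0.0, 0.001, -1.0]]
wrist_force: [-1.7, 2.8, 1.3]
gripper_width: 0.004
gripper_force: 1.2
```

```bash
python3 - <<'E'
from h import *
s=sense();print(s["time_s"],s["tcp_pos"],s["joints"])
look("scene",(.5435,-.0465),40,95); look("top",(.5425,-.0474),40,95)
E
```

```text
7.725 [ 0.50941292 -0.08151556  0.10813136] [ 8.95252106e+00  2.40353366e+01 -2.77974340e+01 -1.84719520e-03
 -3.82187263e+01 -2.60010797e+01]
scene [70.2 70.1 70.4 70.6] [65.2 64.9 64.9 64.9 64.9] diff 5.376793819942023
top [75.1 82.6 80.4 81.7] [87.4 87.8 87.5 87.2 87.7] diff -6.512965118045145
```

Request:
jog_arm([
  [[0.0004, -0.0008, 0, -0.02], [0.0004, -0.0009, 0, -0.02], [0.0004, -0.0008, 0, -0.02], [0.0004, -0.0009, 0, -0.02], [0, 0, 0, 0]],
])

```text
time_s: 8.45
tcp_pos: [0.5125, -0.0841, 0.1082]
ee_rot: [[-0.215, -0.977, -0.0], [-0.977, 0.215, -0.0], [0.0, 0.0, -1.0]]
wrist_force: [-2.0, 1.5, -0.3]
gripper_width: 0.001
gripper_force: 1.3
```

```bash
python3 - <<'E'
from h import *
s=sense();print(s["time_s"],s["tcp_pos"],s["wrist_force"])
a,m=look("scene",(.5435,-.0465),50,90); look("scene",(.5425,-.0474),50,90)
cv2.imwrite("pics/s3.png",a[:,:,::-1])
E
```

```text
8.45 [ 0.51249563 -0.08407873  0.10816826] [-2.03069377  1.53272703 -0.31692056]
scene [70.1 70.1 70.4 70.6] [69.7 69.8 69.5 69.7 69.8] diff 0.5509734047546289
scene [69.8 69.6 69.8 70.1] [68.7 68.8 68.9 69.  69.2] diff 0.8525243213407094
```

Request:
jog_arm([
  [[0.0002, -0.0004, 0, -0.009], [0, 0, 0, 0]],
])

```text
time_s: 8.8
tcp_pos: [0.5128, -0.0843, 0.1082]
ee_rot: [[-0.207, -0.978, -0.0], [-0.978, 0.207, -0.0], [0.0, 0.0, -1.0]]
wrist_force: [-2.4, -0.0, 0.3]
gripper_width: 0.008
gripper_force: 1.5
```

```bash
python3 - <<'E'
from h import *
look("scene",(.5435,-.0465),50,90); look("scene",(.5425,-.0474),50,90)
t=cv2.imread("pics/top0.png");m=camera_model("top")
# tab top in top view; bed yaw from tab/die
for n,m,f,box in(("top",m,t,(262,180,274,200)),):
    c=f[box[1]:box[3],box[0]:box[2]].max(2);k=np.argwhere(c>120);p=k.mean(0);u=(p[1]+box[0],p[0]+box[1]);print(u,len(k),"tab",onz(m,*u,.055))
    q=onz(m,400,175,.04);print("die~",q)
h=(cv2.cvtColor(t,cv2.COLOR_BGR2HSV));mk=((h[...,0]>50)&(h[...,0]<85)&(h[...,1]>22)).astype(np.uint8);mk[:125]=0;mk[240:]=0;mk[:,:245]=0;mk[:,430:]=0
cs,_=cv2.findContours(cv2.morphologyEx(mk,cv2.MORPH_OPEN,np.ones((3,3))),cv2.RETR_EXTERNAL,cv2.CHAIN_APPROX_NONE)
m=camera_model("top");c=max(cs,key=cv2.contourArea);b=cv2.boxPoints(cv2.minAreaRect(c));print(np.array([onz(m,*p,.014)[:2] for p in b]).round(4))
E
```

```text
scene [70.2 70.1 70.4 70.6] [70.3 70.  70.  70.1 70.1] diff 0.22652217460141344
scene [69.8 69.7 69.8 70.1] [69.3 69.2 69.3 69.4 69.4] diff 0.5428267841992636
(np.float64(268.40625), np.float64(188.34375)) 64 tab [0.52706883 0.12764737 0.055     ]
die~ [ 0.55784222 -0.21364237  0.04      ]
[[ 0.4671  0.1044]
 [ 0.5126  0.051 ]
 [ 0.4365 -0.0137]
 [ 0.3913  0.0397]]
```

Request:
jog_arm([
  [[0, 0.006, 0, 0], [0, 0.014, 0, 0], [0, 0, -0.02, 0], [0, 0, -0.05, 0], [-0.018, 0.0016, -0.01, 0], [-0.0361, 0.0033, 0, 0], [-0.0361, 0.0033, 0, 0], [-0.0361, 0.0033, 0, 0], [-0.0361, 0.0033, 0, 0], [-0.0361, 0.0033, 0, 0], [-0.0361, 0.0033, 0, 0], [-0.018, 0.0014, 0, 0], [0, 0, 0, -0.15], [0, 0, 0, -0.147], [0, 0, 0, 0], [0, 0, 0, 0]],
])

```text
time_s: 10.9
tcp_pos: [0.523, 0.1716, 0.1881]
ee_rot: [[0.086, -0.996, -0.0], [-0.996, -0.086, -0.0], [0.0, 0.0, -1.0]]
wrist_force: [0.2, -1.0, -0.4]
gripper_width: 0.006
gripper_force: 0.0
```

```bash
python3 - <<'E'
from h import *
s=sense();print(s["time_s"],s["tcp_pos"],s["ee_rot"][:2,0],s["wrist_force"])
a,m=look("top",(.5425,-.0474),55,88);b,m2=look("scene",(.5435,-.0465),55,88)
w=capture("wrist");w=w[:,:,::-1];a=a[:,:,::-1];b=b[:,:,::-1]
cv2.imwrite("pics/t4.png",a);cv2.imwrite("pics/s4.png",b);cv2.imwrite("pics/w4.png",w)
v=np.hstack([cv2.resize(a[125:240,230:430],(400,230),interpolation=2),cv2.resize(b[190:305,215:415],(400,230),interpolation=2)])
cv2.imwrite("pics/v4.png",np.vstack([v,cv2.copyMakeBorder(cv2.resize(w,(560,350)),0,0,120,120,0)]))
E
```

```text
10.9 [0.52299842 0.1716227  0.18811034] [ 0.0864802  -0.99625357] [ 0.19229093 -1.03812622 -0.37808241]
top [70.1 70.3 69.9 70.3] [69.2 69.3 68.9 69.4 69.1] diff 1.047905953283177
scene [70.2 70.1 70.4 70.6] [70.3 70.  70.1 70.1 70.1] diff 0.22322579510237972
```

View pics/v4.png

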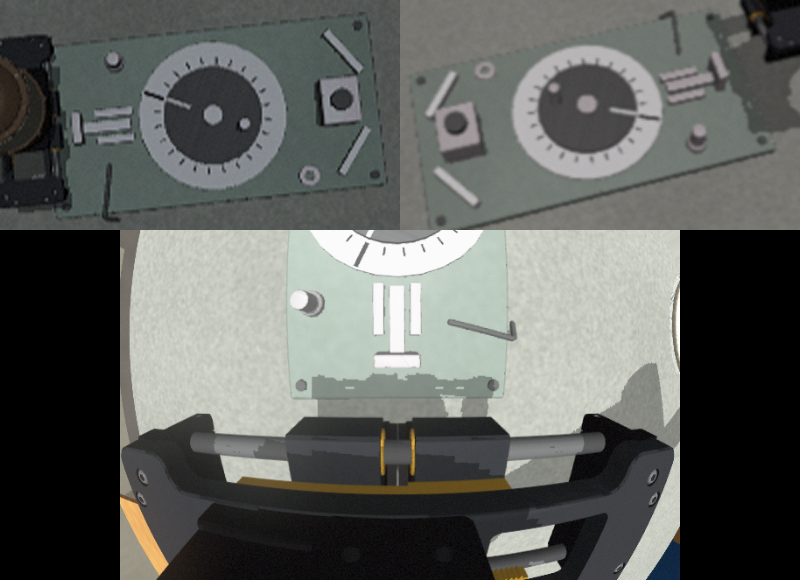

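The picture shows the index and the long line collinear in both views (remaining offset about 0.5°). The fingers at x≈398 are centred on the tab at x≈397. I'll descend behind the tab and push.

Request:
jog_arm([
  [[0, 0, 0.02, 0], [0, 0, 0.04, 0], [0, 0, 0.02, 0], [0, 0, 0.01, 0], [0, 0, 0, 0], [0.006, 0, 0, 0], [0.008, 0, 0, 0], [0.006, 0, 0, 0], [0.003, 0, 0, 0], [0.002, 0, 0, 0], [0, 0, 0, 0]],
])

```text
time_s: 12.42
tcp_pos: [0.5256, 0.1469, 0.0983]
ee_rot: [[0.089, -0.996, 0.0], [-0.996, -0.089, 0.0], [-0.0, -0.0, -1.0]]
wrist_force: [0.3, 0.6, -0.0]
gripper_width: 0.004
gripper_force: 0.0
```

Request:
jog_arm([
  [[0.003, 0, 0, 0], [0.003, 0, 0, 0], [0.003, 0, 0, 0], [0.003, 0, 0, 0], [0.003, 0, 0, 0], [0.003, 0, 0, 0], [0.003, 0, 0, 0], [0.003, 0, 0, 0], [0, 0, 0, 0]],
])

```text
time_s: 13.55
tcp_pos: [0.5278, 0.1226, 0.0983]
ee_rot: [[0.089, -0.996, 0.0], [-0.996, -0.089, -0.0], [0.0, -0.0, -1.0]]
wrist_force: [0.4, 2.0, 0.2]
gripper_width: 0.007
gripper_force: 0.4
```

Request:
jog_arm([
  [[0.002, 0, 0, 0], [0.002, 0, 0, 0], [0.002, 0, 0, 0], [0.002, 0, 0, 0], [0, 0, 0, 0]],
])

```text
time_s: 14.18
tcp_pos: [0.5279, 0.1204, 0.0985]
ee_rot: [[0.089, -0.996, 0.003], [-0.996, -0.089, 0.008], [-0.008, -0.003, -1.0]]
wrist_force: [-10.2, 25.3, 1.6]
gripper_width: 0.004
gripper_force: 13.4
```

Request:
jog_arm([
  [[0.001, 0, 0, 0], [0.001, 0, 0, 0], [0.001, 0, 0, 0], [0, 0, 0, 0]],
])

```text
time_s: 14.68
tcp_pos: [0.528, 0.12, 0.0985]
ee_rot: [[0.089, -0.996, 0.004], [-0.996, -0.089, 0.011], [-0.011, -0.005, -1.0]]
wrist_force: [-15.9, 37.7, 2.0]
gripper_width: 0.008
gripper_force: 19.1
```

Request:
jog_arm([
  [[0.001, 0, 0, 0], [0.001, 0, 0, 0], [0, 0, 0, 0]],
])

```text
time_s: 15.05
tcp_pos: [0.528, 0.1197, 0.0985]
ee_rot: [[0.089, -0.996, 0.004], [-0.996, -0.089, 0.014], [-0.013, -0.005, -1.0]]
wrist_force: [-16.9, 44.9, 3.0]
gripper_width: 0.006
gripper_force: 23.0
```

Force rises sharply, so it's against a stop. I'll back off, rise and check.

Request:
jog_arm([
  [[-0.008, 0, 0, 0], [-0.012, 0, 0, 0], [-0.02, 0, 0, 0], [0, 0, -0.03, 0], [-0.03, 0, -0.06, 0], [-0.03, 0, -0.02, 0], [0, 0, 0, 0], [0, 0, 0, 0]],
])

```text
time_s: 16.05
tcp_pos: [0.5193, 0.2069, 0.2031]
ee_rot: [[0.088, -0.996, -0.002], [-0.996, -0.088, -0.001], [0.001, 0.002, -1.0]]
wrist_force: [-0.2, -0.4, -0.4]
gripper_width: 0.003
gripper_force: 0.0
```

```bash
python3 - <<'E'
from h import *
s=sense();print(s["time_s"],s["tcp_pos"],s["wrist_force"])
a,m=look("top",(.5425,-.0474),55,88);b,m2=look("scene",(.5435,-.0465),55,88)
a=a[:,:,::-1];b=b[:,:,::-1];w=capture("wrist")[:,:,::-1];cv2.imwrite("pics/w5.png",w)
cv2.imwrite("pics/t5.png",a)
M=camera_model("top")
a0=cv2.imread("pics/t4.png")
v=np.vstack([cv2.resize(np.hstack([i[150:215,255:335] for i in(a0,a)]),(800,325),interpolation=2),
 np.hstack([cv2.resize(b[195:275,265:405],(480,274),interpolation=2),cv2.resize(w[:250,100:540],(320,274))])])
cv2.imwrite("pics/v5.png",cv2.convertScaleAbs(v,alpha=1.4))
E
```

```text
16.05 [0.51934239 0.20689131 0.20307599] [-0.16861381 -0.405904   -0.41093998]
top [70.2 70.3 69.9 70.3] [69.3 69.2 68.9 69.4 69.2] diff 1.0226411131825728
scene [70.2 70.2 70.4 70.6] [70.3 70.  70.  70.1 70. ] diff 0.2102924125978518
```

View pics/v5.png

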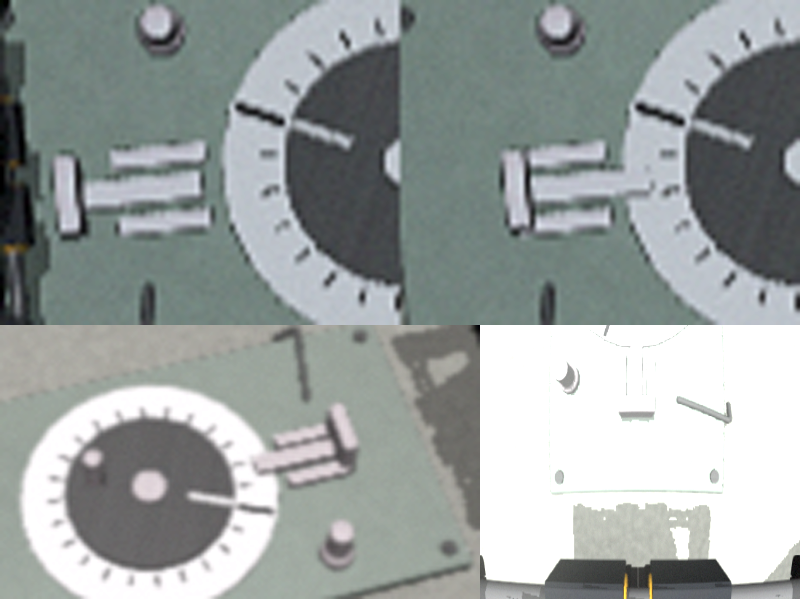

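The bolt moved about 25 mm to a hard stop, and the tab centre is now about 152 mm from the axis (187-35), so it is home. As a last check on the dial, I'll measure it with each view's own hub centre and with the peg direction.

```bash
python3 - <<'E'
from h import *
for n,P in(("top",(.5425,-.0474)),("scene",(.5435,-.0465))):
    m=camera_model(n);a=capture(n);u=proj(m,(*P,.0315));x,y=int(round(u[0])),int(round(u[1]))
    def cen(x,y,z,k=7):
        c=cv2.cvtColor(a,cv2.COLOR_RGB2GRAY)[y-k:y+k+1,x-k:x+k+1].astype(float);w=np.clip(c-75,0,30)
        mm=cv2.moments(w);return onz(m,mm["m10"]/mm["m00"]+x-k,mm["m01"]/mm["m00"]+y-k,z)
    H=cen(x,y,.0315,8);q=np.radians(250)
    p=proj(m,(P[0]+.042*np.cos(q),P[1]+.042*np.sin(q),.0615));K=cen(int(round(p[0])),int(round(p[1])),.0615,4)
    d=H-K;print(n,"hub",H[:2],"peg",K[:2],"r",np.hypot(*d[:2]),"ang",np.degrees(np.arctan2(d[1],d[0])))
    look(n,H[:2],55,88)
E
```

```text
top hub [ 0.54313217 -0.04734273] peg [ 0.52919363 -0.08682645] r 0.041871787319436214 ang 70.5559462068108
top [70.7 70.7 70.3 70.7] [70.  70.2 69.5 70.  69.6] diff 0.6977677603763226
scene hub [ 0.54387124 -0.04662333] peg [ 0.52664474 -0.08852465] r 0.045304229661611455 ang 67.65142123040377
scene [70.5 70.4 70.7 70.9] [70.9 70.5 70.5 70.6 70.5] diff 0.059943872266416065
```

Both views agree to within about 0.7°, so the dial is aligned. The bolt is home and the arm is clear of everything.

```bash
python3 -c "
from station import *
print(finish_job())"
```

```text
the job is handed in; nothing more can be done
None
```

The dial's index is on the long line to within about 0.7° by two camera views, the locking bolt was pushed to its hard stop, the loose things were not touched, and the job was handed in at about 16 s (no verdict was returned).

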